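# Gauge the ball press and hold its lever on the stop

## Robot

A 6-joint arm with a two-finger parallel gripper is mounted at the origin on the work surface. World frame = base frame: x ahead of the robot, y to its left, z up, the work surface at z = 0. Lengths are in mm, angles in rad, forces in N, time in s.
With the tool pointing down it reaches from about 350 to 775 mm from the base axis. Payload 7.3 kg.
Tool frame: the origin (TCP) lies on the centre line of the jaws, within the pads' length; the fingertips stand 17 mm ahead of it and the grasp point (between the pads) lies 2 mm behind it; z points along the fingers, y is the line along which they close (so a half turn about z gives the same grasp; the last joint's range is limited). The gripper opens to 92 mm and grips with 3 to 60 N. Pads are 19 mm wide; open, the fingers measure 130 mm over their backs; the gripper's body (75 mm by 190 mm) begins 47 mm behind the grasp point.
Start: joints at [-1.376, 0.342, 1.524, -0, 1.275, -0.146], TCP at [175.499, -494.816, 243.741] pointing down, gripper open.
Joint ranges: [-2.53, 2.53], [-0.77, 2.02], [0.04, 2.7], [-1, 4.14], [0.28, 2.66], [-3.11, 3.11]. Speed limits (rad/s): [2.57, 2.57, 3.14, 3.14, 3.14, 3.14].

## Interface

Orientations are given as [roll, pitch, yaw] about the fixed x, y, z axes, in that order (R = Rz(yaw) Ry(pitch) Rx(roll)).
In Python, from plant import bot gives the robot as it stands. The module is installed in compiled form; this text tells all that it offers.
- The arm moves only by the shell command python3 -m pendant 'ROWS'. ROWS is JSON, a list of rows, each a list of 3 entries, a list of its own where there are three numbers: the shift along the world's x, y, z as a fraction of full scale, then the turn, a rotation vector about the world's x, y, z as a fraction of full scale, then the opening, from -1 (shut) to 1 (fully open), so that 0 is half open. In form: [[[tx, ty, tz], [rx, ry, rz], claw], ...]. A call has exactly 10 rows; each row shifts and turns the commanded pose from where the row before left it; what a row does not reach is not made up. Full scale, the value 1, is 30 mm for a shift and 0.12 rad for a turn. A row lasts 1/12 s, in which the tool goes at most 41.7 mm and 7.16 degrees, less where a joint would pass 70% of its speed; a pose out of reach is approached as far as the arm can. A call with a number of a shift or a turn outside -1 to 1 is refused whole. A call with a gripper value outside its range is refused whole. The fingers move at their own pace and stop on an object; the grip force is fixed at half the most. Time passes only in rows, so rows that do not move let the fingers close, or fill a call up. It gives the time, the measured TCP pose, the force, the opening and the grip force at its end, in the units of the state.
- bot.get_obs(): the state, without advancing time (a new reading comes with each control period).
- bot.capture(name): name is "scene" or "side" or "wrist"; returns the picture (400x640x3 uint8, blue, green, red); there is no depth.
- bot.camera_params(name): a dict with "fovy" (degrees; the focal length in pixels is half the picture's height over the tangent of half this angle, whatever the lens; pixels are square), "cx", "cy" (the principal point, pixels), "camera_from_world" (4x4, takes a point from world to camera coordinates). Camera axes: x right, y down, z forward; pixel columns grow to the right and rows downward; lengths in mm; the calibration is good to about 2 mm. A picture is of the moment at which its call begins: read the wrist's pose just before it. camera_params takes no time and is no camera call; for the wrist camera it gives the pose at the moment of the call.
- bot.close_job(): hands the job in; it is judged then, once.
The state is a dict: "time": time; "joint_positions": joint angles; "dq": joint speeds; "tau": joint torques, N m; "tool_pos": TCP position; "tcp_rot": TCP orientation; "contact_force": force on the tool from outside, world axes, zero at the start; "moment": the same for the moment, N m; "grip_width": finger opening in mm; "finger_force": force on a finger pad.
Only numpy, scipy, OpenCV 4.12 (cv2) and the standard library are available. Lean on these libraries where they do the work, as an engineer would, in place of code of your own. Each camera call takes 0.05 s, during which the arm holds its last target. There are 200 camera calls.

## Task

I am setting up the little bench press that seats the roll-on balls. Slide the flat gauge blade into the guide channel under the raised ram until its tip is fully home against the back stop, and let go of it lying there; then pull the lever forward and down all the way to its stop, so that the ram nips the blade, and keep it held there against its return spring while I tighten the lock nut: finish while holding, do not let the lever up. Do not knock over or shove the bottles and other things on the counter.

Things in the scene. Friction and masses are not known exactly. Their poses are not given: they have to be found in the camera images.
- press: Bench arbor press, green cast iron, fixed to the counter; 225 deep x 115 wide, head top 205 mm high. Origin on the counter under its middle. x points from its open front to its back (it opens to its own -x), z up, y = z cross x. In its frame, mm: foot x -115 to 110, 30 high; steel bed plate, top at z 55, x -95 to 30, 90 wide; column from x 50 back.
- press_head (a point): Middle of the lower front edge of the press's head, which overhangs the bed: press frame (-46, 0, 125) mm. The head is 60 mm wide (y), runs back from here and up to z 205. Axes as the press.
- channel_mouth (a point): Middle of the guide channel's mouth, on the bed's top at its front edge: press frame (-95, 0, 55) mm, axes as the press. Two dark steel strips 8 mm high leave a straight channel 28 mm wide along the press's x, from x -80 to the back stop; from x -95 to -80 its mouth narrows from about 33 to 28 mm. The blade goes in along +x, sliding on the bed.
- gap_stop (a point): Foot of the back stop's face in the middle of the channel, on the bed's top: press frame (5, 0, 55) mm, so 100 mm in from the mouth. Axes as the press. The lower edge of the blade's tip belongs here. The stop is a 14 mm high steel block.
- ram: Steel ram of the press with a flat round die 36 mm across at its foot; origin at the centre of the die face, press frame x -20, y 0. With the lever up the die face is 28.7 mm above the bed; it comes down 16 mm per radian of lever and at the lever's stop just nips the 6 mm blade. Collar and lock nut, 34 mm across, on its rod above the head, reach z 278 mm with the lever up.
- gauge: Loose gauge, 130 to 200 g: flat steel blade 115 long x 24 wide x 6 mm thick in a black plastic grip 60 long x 22 wide x 22 mm high, undersides level. Origin: centre of the grip's underside; x along the blade to its tip (blade from 30 to 145 mm), z up. Balance point about 70 mm ahead of the origin. Starts on the counter. Home in the press it lies by itself, grip hanging out in front of the bed.
- gauge_tip (a point): Middle of the lower edge of the gauge's blade tip (145 mm ahead of the gauge's origin, on the underside). Axes as the gauge.
- press_lever (a joint): Lever of the press, rad: 0 = up, where its return spring holds it; grows as the lever is pulled forward and down. With the gauge home the ram meets the blade at 1.42 and the lever comes to rest on its stop at 1.42 to 1.45. The ball needs about 4 N to start and about 10 N at the stop; let go, it springs back up.
- lever_pivot (a point): Lever's pivot, in the lever's plane, at press frame (12, -73, 165) mm; axes as the press. The lever turns in the upright plane through it along the press's x. Ball centre: 160 mm from the pivot, at angle 1.222 rad minus the joint value above the press's forward (-x) direction: 55 mm ahead and 150 above when up, 156 ahead and 36 below at the stop.
- lever_handle: The lever's steel bar, 12 mm thick, with a black ball knob 32 mm across at its end; origin at the ball's centre. With the lever up its axes are those of the press; it turns with the lever about the press's y. The bar runs from the ball back through the pivot; the ball can turn between fingers that pinch it along the press's y.
- amber_a: Amber glass bottle with black cap, 36 mm across, 85 high; bystander. Origin under its middle.
- amber_b: Amber glass bottle like amber_a; bystander.
- amber_c: Amber glass bottle like amber_a; bystander.
- rollon: Slim clear roll-on bottle with a metal cap, 25 mm across, 86 high; bystander. Origin under its middle.
- spanner: Spanner 150 mm long, lying on the counter; bystander.
- pen: Ballpoint pen about 140 mm long, lying on the counter; bystander.
Things that resemble listed ones, but are neither listed nor needed, are in the scene too. Of the things like the gauge, leave any that is blue; of the rest the larger one is meant.

How it is judged (in metres and radians):
On the way, in this order (a step that is already met when the one before it is completed fails the run):
1. the gauge lies home in the channel, let go, with the lever still up (x of gauge_tip in the frame of gap_stop above -0.004 m and distance between gauge_tip and gap_stop below 0.006 m and angle between the x axis of gauge and the x axis of press, either way round below 0.08 rad and contact force between each of the arm, the fingers and gauge below 0.1 N and value of joint press_lever below 0.2 rad), for 0.2 s.
2. the lever is pulled down to its stop and the ram nips the blade (value of joint press_lever above 1.39 rad and contact force between ram and gauge above 1 N), for 0.2 s.
At the end, for the whole second after the job is handed in: The robot is holding the lever, still, within 0.06 rad of its stop (joint above 1.39) with more than 2 N between it and the lever; the gauge, untouched by the robot, lies along the channel (within 0.08 rad) with its tip within 4 mm of the back stop, and the ram nips the blade with more than 1 N (all of step 2 and velocity of joint press_lever between -0.1 and 0.1 rad/s and contact force between any of the fingers, the arm and lever_handle above 2 N and x of gauge_tip in the frame of gap_stop above -0.004 m and distance between gauge_tip and gap_stop below 0.006 m and angle between the x axis of gauge and the x axis of press, either way round below 0.08 rad and contact force between each of the arm, the fingers and gauge below 0.1 N); the arm keeps its last pose, push and grip.
It fails at once if a bottle is knocked over or a bystander shoved more than 25 mm (angle between any of amber_a, amber_b, amber_c, rollon's own z axis and vertical above 0.5 rad or distance of any of amber_a, amber_b, amber_c, rollon, spanner, pen from where it was at the start of the episode above 0.025 m).
It also fails if it takes over 64 s, if anything falls off the work surface, if the arm or the gripper's body presses on something with over 40 N, if the wrist force passes 120 N, or if a joint passes its speed limit or range.

## Working session

There is one attempt and no reset: what is moved stays moved. The work goes in short steps, Python scripts to look and compute and a shell command to move; the robot and the scene stay as the last step left them, time stands still between calls to the robot, and variables do not carry over. Pictures are saved under pics/ and viewed, at most 12 in all, crops included, and the job is handed in when it is done.

```bash
mkdir -p pics
cat > h.py <<'E'
import numpy as np, cv2
from plant import bot
def K(n):
    p=bot.camera_params(n); f=200/np.tan(np.radians(p['fovy'])/2)
    return f,p['cx'],p['cy'],np.array(p['camera_from_world'])
def ray(P,u,v):
    f,cx,cy,T=P; R=T[:3,:3]; o=-R.T@T[:3,3]; d=R.T@np.array([(u-cx)/f,(v-cy)/f,1]); return o,d/np.linalg.norm(d)
def onz(P,u,v,z):
    o,d=ray(P,u,v); return o+d*(z-o[2])/d[2]
def tri(P,a,Q,b):
    o1,d1=ray(P,*a); o2,d2=ray(Q,*b)
    s=np.linalg.lstsq(np.c_[d1,-d2],o2-o1,rcond=None)[0]
    p,q=o1+s[0]*d1,o2+s[1]*d2; return (p+q)/2,np.linalg.norm(p-q)
def proj(P,X):
    f,cx,cy,T=P; c=T[:3,:3]@np.asarray(X,float)+T[:3,3]; return np.array([f*c[0]/c[2]+cx,f*c[1]/c[2]+cy])
E
python3 - <<'E'
from h import *
for n in ["scene","side","wrist"]:
    P=K(n); im=bot.capture(n); cv2.imwrite(f'pics/{n}0.png',im); np.save(f'pics/{n}0.npy',np.array([*P[:3]]))
    o,d=ray(P,320,200); print(n,P[:3],o.round(),d.round(2))
print(bot.get_obs())
E
```

```text
scene (np.float64(510.4735443484545), 319.55067088616994, 197.03664357417398) [1155. -642. 1547.] [-0.4   0.4  -0.82]
side (np.float64(458.9091404948706), 320.444627707326, 186.66129374169782) [ 310. 1046.  944.] [ 0.13 -0.78 -0.61]
wrist (np.float64(281.2067772539497), 325.5129771408697, 196.26277765838645) [ 238. -472.  385.] [-0.25 -0.07 -0.97]
{'time': 0.15, 'joint_positions': array([-1.37598267e+00,  3.42548983e-01,  1.52474093e+00, -3.86896405e-05,
        1.27540713e+00, -1.46019942e-01]), 'dq': array([ 0.00156552, -0.00207885, -0.00155242,  0.00057554,  0.0009544 ,
        0.00044555]), 'tau': array([ 8.56354382e-04, -4.31468332e+01, -2.44351995e+01,  7.17631378e-02,
        5.37288201e-02, -7.84313534e-05]), 'tool_pos': array([ 175.44199352, -494.5376259 ,  243.23149394]), 'tcp_rot': array([-3.14049463e+00, -1.24082597e-04,  3.40844817e-01]), 'contact_force': array([ 0.58444181,  0.06037142, -0.04314409]), 'moment': array([ 0.01762069, -0.01993484, -0.01922984]), 'finger_force': 0.0, 'grip_width': 91.59950456564628}
```

View pics/scene0.png

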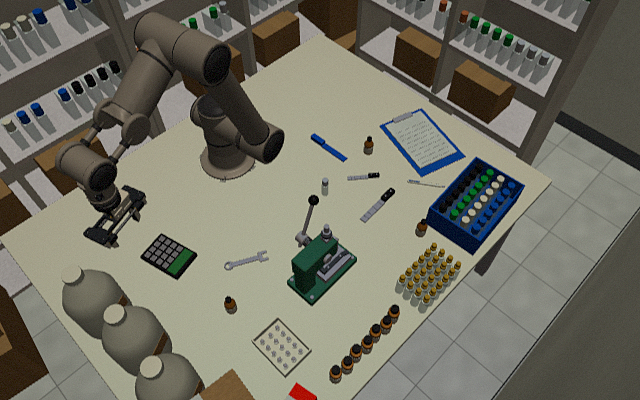

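View pics/side0.png

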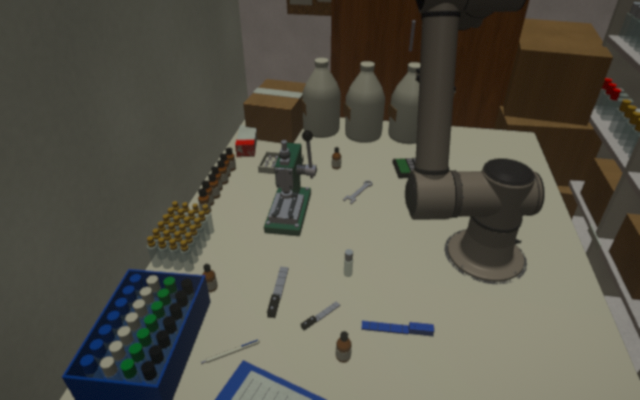

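The scene view shows three gauge-like things: blue at (328,147), a smaller black-grip one at (363,177) and a larger black-grip one at (378,204). The larger non-blue one at (378,204) fits. The press is at (322,268) and opens to the upper right; its lever ball is at (313,200). I'll confirm the choice in a crop.

Run:
```python
from h import *
im=cv2.imread('pics/scene0.png'); c=cv2.resize(im[130:310,270:450],None,fx=3.3,fy=3.3,interpolation=cv2.INTER_CUBIC)
c2=cv2.resize(cv2.imread('pics/side0.png')[125:325,240:370],None,fx=2.97,fy=2.97,interpolation=cv2.INTER_CUBIC)[:594]
# combine within 800x600
c=cv2.resize(c,(400,400)); c2=cv2.resize(c2,(390,600)); o=np.zeros((600,795,3),np.uint8); o[:400,:400]=c; o[:,405:]=c2
cv2.imwrite('pics/crop1.png',np.clip(o*1.5,0,255).astype(np.uint8))
S=K('scene');D=K('side')
for n,u,v in [('bluecap',328,147),('small',363,177),('biggrip',388,194),('bigtip',363,220),('ambercap',369,138),('rollon bottom',325,194),('spanner',246,260),('pen',427,183),('amb',230,310),('amb',422,233)]:
    print(n,onz(S,u,v,5).round())
print('ball',tri(S,(313.5,200.5),D,(307.5,135.5)))
```

```text
bluecap [246. 312.   5.]
small [444. 300.   5.]
biggrip [562. 306.   5.]
bigtip [573. 157.   5.]
ambercap [329. 462.   5.]
rollon bottom [397. 142.   5.]
spanner [ 400. -242.    5.]
pen [633. 448.   5.]
amb [ 501. -395.    5.]
amb [756. 263.   5.]
ball (array([537.28399449, -55.66789562, 312.74796782]), np.float64(7.323697166066567))
```

View pics/crop1.png

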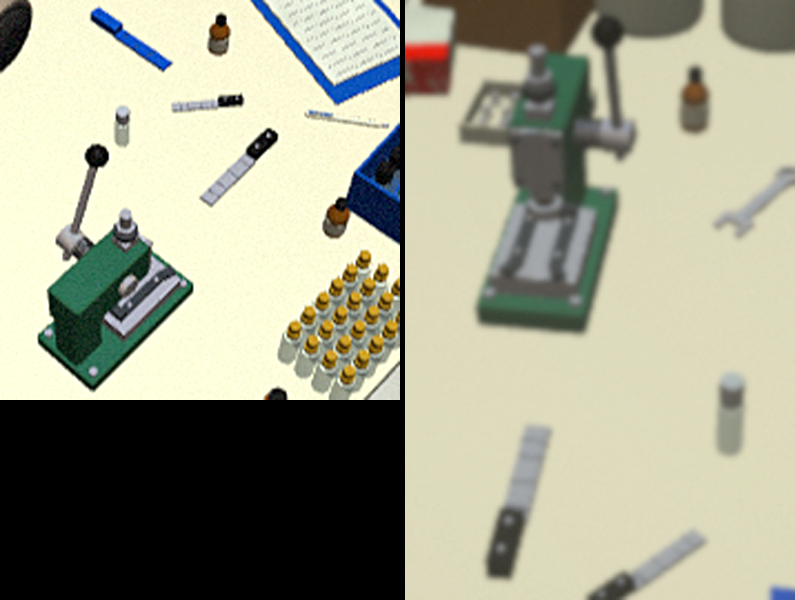

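The crop confirms the larger black-grip gauge, with its tip pointing toward the press mouth. I'm going over to it in a lever-clear arc.

```bash
python3 -m pendant '[[[0.7,1,0],[0,0,1],1],[[0.7,1,0],[0,0,1],1],[[0.7,1,0],[0,0,1],1],[[0.7,1,0],[0,0,1],1],[[0.7,1,0],[0,0,1],1],[[0.7,1,0],[0,0,1],1],[[0.7,1,0],[0,0,1],1],[[0.7,1,0],[0,0,1],1],[[0.7,1,0],[0,0,1],1],[[0.7,1,0],[0,0,1],1]]'
python3 -m pendant '[[[0,1,0.2],[0,0,0.25],1],[[0,1,0.2],[0,0,0],1],[[0,1,0.2],[0,0,0],1],[[0,1,0.2],[0,0,0],1],[[0,1,0.2],[0,0,0],1],[[0,1,0.2],[0,0,0],1],[[0,1,0.2],[0,0,0],1],[[0,1,0.2],[0,0,0],1],[[0,1,0.2],[0,0,0],1],[[0,1,0.2],[0,0,0],1]]'
python3 -m pendant '[[[0.4,1,0],[0,0,0],1],[[0.6,1,0],[0,0,0],1],[[0.7,0.4,0],[0,0,0],1],[[0.8,0,0],[0,0,0],1],[[0.8,0,0],[0,0,0],1],[[0.8,0,0],[0,0,0],1],[[0.8,0,0],[0,0,0],1],[[0.8,0,0],[0,0,0],1],[[0,0,0],[0,0,0],1],[[0,0,0],[0,0,0],1]]'
python3 - <<'E'
from h import *
P=K('wrist'); np.savez('pics/w1.npz',T=P[3]); cv2.imwrite('pics/w1.png',bot.capture('wrist')); print(bot.get_obs())
E
```

```text
time: 0.98
tool_pos: [386.1, -193.1, 243.7]
tcp_rot: [3.142, 0.0, 1.547]
contact_force: [0.1, -1.2, -0.2]
grip_width: 91.6
finger_force: 0.0
time: 1.82
tool_pos: [385.0, 106.7, 304.0]
tcp_rot: [3.142, 0.0, 1.571]
contact_force: [0.9, -0.1, 0.9]
grip_width: 92.2
finger_force: 0.0
time: 2.65
tool_pos: [556.8, 177.0, 302.4]
tcp_rot: [-3.139, 0.0, 1.57]
contact_force: [-0.2, 0.0, -0.6]
grip_width: 91.5
finger_force: 0.0
{'time': 2.7, 'joint_positions': array([1.77016554e-01, 4.18002672e-01, 1.24565040e+00, 1.02250391e-04,
       1.47976591e+00, 1.77195342e-01]), 'dq': array([ 0.0061088 , -0.02849834,  0.0180646 ,  0.00051311, -0.0004312 ,
        0.00146479]), 'tau': array([-4.07204870e-01, -4.77393651e+01, -2.65922928e+01,  5.60022891e-02,
       -5.02420252e-02, -4.72935310e-03]), 'tool_pos': array([556.0876096 , 177.12189823, 302.93900743]), 'tcp_rot': array([-3.13977697e+00,  2.21710497e-04,  1.57060835e+00]), 'contact_force': array([-0.20688149, -0.78760194,  0.9529991 ]), 'moment': array([-0.03192153, -0.06451186, -0.01799733]), 'finger_force': 0.0, 'grip_width': 92.04240272825196}
```

View pics/w1.png

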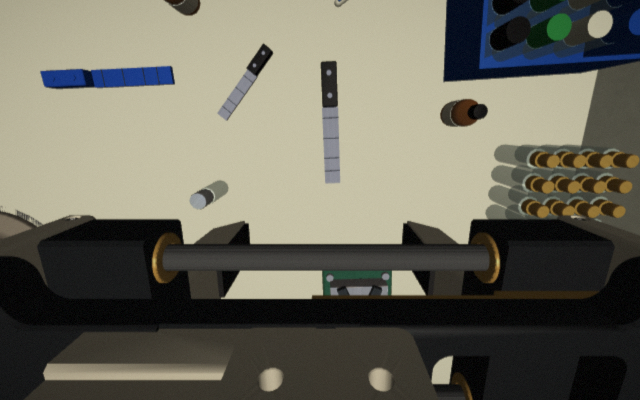

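Wrist view: the gauge grip is at about (329,84) and the tip at (332,182); the press front shows between the fingers at row ~280. Next I raise over the press for a clean top view and measure the gauge from this picture.

```bash
python3 -m pendant '[[[0.3,0,1],[0,0,0],1],[[0.3,0,1],[0,0,0],1],[[0.3,0,1],[0,0,0],1],[[0.3,-0.3,1],[0,0,0],1],[[0,-1,0.3],[0,0,0],1],[[0,-1,0],[0,0,0],1],[[0,-1,0],[0,0,0],1],[[0,-1,0],[0,0,0],1],[[0,-1,0],[0,0,0],1],[[0,-1,0],[0,0,0],1]]'
python3 - <<'E'
from h import *
im=cv2.imread('pics/w1.png'); f,cx,cy,_=K('wrist'); P=(f,cx,cy,np.load('pics/w1.npz')['T'])
r=im[50:195,310:350].astype(int); g=r.sum(2)
hsv=cv2.cvtColor(im,cv2.COLOR_BGR2HSV)[50:195,310:350]
print('bg',im[150,300],im[150,332],im[75,329])
m=((hsv[...,1]<28)|(g<150)).astype(np.uint8)
n,l,s,c=cv2.connectedComponentsWithStats(m); k=1+s[1:,4].argmax(); print(s[k])
m=(l==k)
for v in range(0,145,8):
    u=np.where(m[v])[0]
    if len(u): print(v+50,u.min()+310,u.max()+310, g[v,u].mean().round())
E
python3 - <<'E'
from h import *
P=K('wrist'); np.savez('pics/w2.npz',T=P[3]); cv2.imwrite('pics/w2.png',bot.capture('wrist')); print(bot.get_obs()['tool_pos'])
E
```

```text
time: 3.53
tool_pos: [591.2, -12.6, 433.3]
tcp_rot: [3.141, -0.0, 1.571]
contact_force: [0.8, 0.2, -0.1]
grip_width: 92.1
finger_force: 0.0
bg [169 194 200] [147 139 137] [81 78 79]
[  11   12   19  122 1873]
66 321 335 107.0
74 322 335 181.0
82 322 335 110.0
90 322 336 117.0
98 323 336 131.0
106 323 336 125.0
114 322 338 423.0
122 322 338 426.0
130 323 338 423.0
138 323 338 314.0
146 323 339 436.0
154 324 339 431.0
162 324 339 430.0
170 324 339 333.0
178 325 339 426.0
[591.30322948 -17.98287845 433.0227136 ]
```

View pics/w2.png

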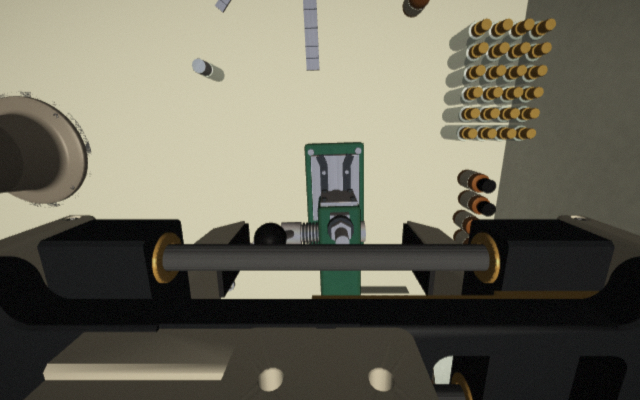

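The wrist view shows the press with foot-front corners at about (306,144) and (363,142), the channel strips at columns ~322 and ~347, the head front at row ~205 and the ball at (270,235).

Run:
```python
from h import *
im=cv2.imread('pics/w2.png'); f,cx,cy,_=K('wrist'); P=(f,cx,cy,np.load('pics/w2.npz')['T'])
h=cv2.cvtColor(im,cv2.COLOR_BGR2HSV); G=cv2.inRange(h,(60,90,25),(95,255,255))
n,l,s,c=cv2.connectedComponentsWithStats(G); k=1+s[1:,4].argmax(); m=l==k
L=[];R=[]
for v in range(150,200,3):
    u=np.where(m[v])[0]; L.append((u.min()-.5,v)); R.append((u.max()+.5,v))
wl=np.array([onz(P,u,v,30)[:2] for u,v in L]); wr=np.array([onz(P,u,v,30)[:2] for u,v in R])
for w in (wl,wr):
    p=np.polyfit(w[:,1],w[:,0],1); print('edge x at y=60',np.polyval(p,60).round(1),'slope',p[0].round(4),'res',np.std(w[:,0]-np.polyval(p,w[:,1])).round(2))
fr=[]
for u in range(312,360,6):
    v=np.where(m[:,u])[0].min()-.5; fr.append(onz(P,u,v,30)[:2])
fr=np.array(fr);p=np.polyfit(fr[:,0],fr[:,1],1); print('front y at x=614',np.polyval(p,614),'slope',p)
# strips dark in bed
g=cv2.cvtColor(im,cv2.COLOR_BGR2GRAY)
for v in range(158,192,8): print(v,g[v,306:364].tolist())
# gauge tip/sides from w1
Q=(f,cx,cy,np.load('pics/w1.npz')['T'])
a=np.array([onz(Q,u,v,z)[:2] for u,v,z in [((322+339)/2,114,6),((322+339)/2,122,6),((324+340)/2,162,6),((325+340)/2,178,6)]]);print('blade mid',a.round(1))
print('grip mid top',[onz(Q,(322+336)/2,v,22)[:2].round(1) for v in (66,98)], 'grip end',onz(Q,328.5,61,22)[:2].round(1),'grip front',onz(Q,329.5,107,22)[:2].round(1),'tip',onz(Q,332.5,183,6)[:2].round(1))
print('proj tip w2', onz(P,313,70.5,6)[:2].round(1),'w1 foot front',onz(Q,322.5,268,30).round(1),onz(Q,391.5,268,30).round(1))
b=ray(P,270,235); D=K('side');S=K('scene'); print('ball',tri(P,(270,235),D,(307.5,135.5)),tri(P,(270,235),S,(313.5,200.5)),onz(P,270,235,315))
```

```text
edge x at y=60 550.7 slope -0.0314 res 0.53
edge x at y=60 660.7 slope -0.033 res 0.0
front y at x=614 18.776715872928314 slope [  0.04731569 -10.27511697]
158 [62, 67, 70, 71, 74, 141, 147, 148, 147, 141, 101, 56, 51, 49, 53, 49, 52, 52, 57, 125, 145, 148, 145, 146, 149, 149, 151, 151, 150, 151, 150, 146, 147, 149, 147, 148, 149, 144, 104, 56, 53, 52, 48, 50, 50, 51, 62, 117, 149, 151, 148, 150, 149, 92, 72, 71, 69, 90]
166 [67, 68, 67, 71, 80, 146, 149, 146, 146, 148, 148, 148, 146, 127, 67, 50, 53, 48, 51, 50, 58, 95, 144, 149, 149, 149, 149, 150, 151, 151, 149, 146, 145, 149, 149, 146, 113, 61, 53, 48, 51, 53, 51, 57, 96, 140, 148, 148, 148, 151, 148, 148, 143, 92, 70, 70, 66, 89]
174 [75, 67, 71, 73, 83, 127, 147, 148, 145, 146, 149, 150, 150, 142, 87, 58, 80, 110, 121, 78, 56, 76, 140, 147, 148, 150, 150, 148, 152, 152, 155, 145, 145, 150, 150, 149, 114, 62, 54, 54, 75, 63, 56, 53, 82, 140, 146, 150, 151, 152, 151, 151, 141, 77, 72, 72, 66, 88]
182 [100, 62, 69, 72, 71, 76, 143, 149, 148, 146, 148, 148, 151, 149, 104, 59, 50, 50, 49, 52, 53, 69, 139, 146, 143, 149, 149, 148, 15
[... 184 characters left out ...]
 150, 146, 148, 147, 126, 60, 31, 32, 32, 33, 38, 48, 107, 127, 128, 124, 91, 64, 60, 60, 61, 59, 64, 78, 109, 127, 109, 54, 51, 48, 48, 34, 40, 47, 49, 53, 78, 133, 150, 152, 152, 152, 146, 80, 72, 71, 66, 88]
blade mid [[563.8 258.3]
 [563.8 246.7]
 [566.4 186.3]
 [567.3 161. ]]
grip mid top [array([561.2, 321.6]), array([561.3, 279.6])] grip end [560.5 328. ] grip front [562.  267.4] tip [567.3 152.9]
proj tip w2 [567.9 151.6] w1 foot front [551.2  16.8  30. ] [663.5  16.8  30. ]
ball (array([534.72590721, -53.14845602, 315.08580972]), np.float64(3.1560080021785235)) (array([537.16531028, -53.69759709, 309.53995382]), np.float64(4.379918395675726)) [536.18968058 -52.39194586 315.        ]
```

```bash
python3 -m pendant '[[[-0.09,1,0],[0,0,0.3],1],[[-0.09,1,0],[0,0,0],1],[[-0.09,1,0],[0,0,0],1],[[-0.09,1,0],[0,0,0],1],[[-0.09,1,-0.9],[0,0,0],1],[[-0.09,1,-0.9],[0,0,0],1],[[-0.09,1,-0.9],[0,0,0],1],[[-0.1,1,-0.9],[0,0,0],1],[[-0.1,1,-0.9],[0,0,0],1],[[-0.1,1,-0.9],[0,0,0],1]]'
python3 -m pendant '[[[0,0,-1],[0,0,0],1],[[0,0,-1],[0,0,0],1],[[0,0,-1],[0,0,0],1],[[0,0,-1],[0,0,0],1],[[0,0,-1],[0,0,0],1],[[0,0,-1],[0,0,0],1],[[0,0,-0.5],[0,0,0],1],[[0,0,0],[0,0,0],1],[[0,0,0],[0,0,0],1],[[0,0,0],[0,0,0],1]]'
python3 - <<'E'
from h import *
P=K('wrist'); np.savez('pics/w3.npz',T=P[3]); im=bot.capture('wrist');cv2.imwrite('pics/w3.png',im)
print(bot.get_obs()['tool_pos'])
for X in [(562.2,297.3,0),(567.5,152.5,6),(562.2+.36*30,267,6)]: print(proj(P,X))
E
```

```text
time: 4.42
tool_pos: [563.0, 289.8, 270.2]
tcp_rot: [3.141, -0.0, 1.607]
contact_force: [-0.2, 0.4, -0.1]
grip_width: 91.7
finger_force: 0.0
time: 5.25
tool_pos: [565.1, 288.7, 77.7]
tcp_rot: [3.139, -0.001, 1.607]
contact_force: [0.4, 0.5, 0.0]
grip_width: 91.7
finger_force: 0.0
[565.38411063 288.70540413  77.94953488]
[322.16577864 198.17422426]
[322.66297919 353.19024324]
[334.13544185 236.48711389]
```

View pics/w3.png

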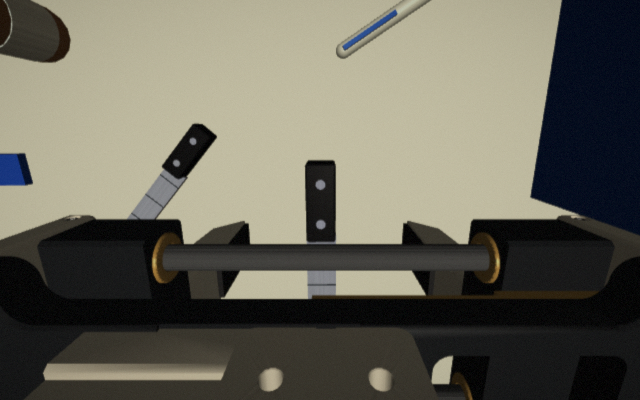

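The grip lies centred between the fingers (columns 306–335, rows 161–240). I descend and close.

```bash
python3 -m pendant '[[[-0.1,-0.3,-0.6],[0,0,0],1],[[0,0,-0.7],[0,0,0],1],[[0,0,-0.6],[0,0,0],1],[[0,0,0],[0,0,0],1],[[0,0,0],[0,0,0],-1],[[0,0,0],[0,0,0],-1],[[0,0,0],[0,0,0],-1],[[0,0,0],[0,0,0],-1],[[0,0,0],[0,0,0],-1],[[0,0,0],[0,0,0],-1]]'
python3 -m pendant '[[[0,0,0],[0,0,0],-1],[[0,0,0],[0,0,0],-1],[[0,0,0],[0,0,0],-1],[[0,0,0],[0,0,0],-1],[[0,0,0],[0,0,0],-1],[[0,0,0],[0,0,0],-1],[[0,0,0],[0,0,0],-1],[[0,0,0],[0,0,0],-1],[[0,0,0],[0,0,0],-1],[[0,0,0],[0,0,0],-1]]'
```

```text
time: 6.13
tool_pos: [561.7, 279.3, 19.2]
tcp_rot: [3.141, -0.0, 1.607]
contact_force: [0.4, 0.4, -0.1]
grip_width: 56.5
finger_force: 0.0
time: 6.97
tool_pos: [561.6, 279.2, 18.7]
tcp_rot: [3.142, 0.0, 1.607]
contact_force: [0.3, 0.1, -0.4]
grip_width: 21.8
finger_force: 30.0
```

```bash
python3 -m pendant '[[[0,0,0.5],[0,0,0],-1],[[0,0,0.8],[0,0,0],-1],[[0.15,-0.4,0.6],[0,0,0],-1],[[0.2,-0.7,0.3],[0,0,0],-1],[[0.2,-0.7,0],[0,0,0],-1],[[0.2,-0.7,0],[0,0,0],-1],[[0.2,-0.7,0],[0,0,0],-1],[[0.2,-0.7,0],[0,0,0],-1],[[0.2,-0.4,0],[0,0,0],-1],[[0.2,-0.2,0],[0,0,0],-1]]'
python3 -m pendant '[[[0,0,0],[0,0,0],-1],[[0,0,0],[0,0,0],-1],[[0,0,0],[0,0,0],-1],[[0,0,0],[0,0,0],-1],[[0,0,0],[0,0,0],-1],[[0,0,0],[0,0,0],-1],[[0,0,0],[0,0,0],-1],[[0,0,0],[0,0,0],-1],[[0,0,0],[0,0,0],-1],[[0,0,0],[0,0,0],-1]]'
python3 - <<'E'
from h import *
o=[]
for n,(u,v) in {'side':(300,215),'scene':(370,230)}.items():
    im=bot.capture(n); cv2.imwrite(f'pics/{n}4.png',im); P=K(n)
    o.append(cv2.resize(im[v-60:v+60,u-40:u+40],None,fx=4.9,fy=4.9,interpolation=cv2.INTER_CUBIC)[:588,:392])
    for k in (-115,-95): 
        X=np.array([611.3,-97,0])+k*np.array([.037,-1,0]); print(n,k,proj(P,X+[0,0,65]),proj(P,X+[0,0,55]))
cv2.imwrite('pics/crop4.png',np.hstack(o))
E
```

```text
time: 7.8
tool_pos: [608.4, 142.5, 84.6]
tcp_rot: [-3.141, 0.0, 1.605]
contact_force: [-0.2, 0.5, -1.7]
grip_width: 22.2
finger_force: 30.0
time: 8.63
tool_pos: [608.1, 144.2, 84.8]
tcp_rot: [3.141, 0.0, 1.607]
contact_force: [-0.2, 0.8, -0.7]
grip_width: 21.7
finger_force: 30.0
side -115 [279.99943478 218.3658385 ] [280.16302529 220.93143272]
side -95 [281.33870467 214.19123028] [281.49482833 216.74461888]
scene -115 [343.7677414  241.31274794] [343.65654536 242.80746613]
scene -95 [339.79177067 245.15945103] [339.69916303 246.64301236]
```

View pics/crop4.png

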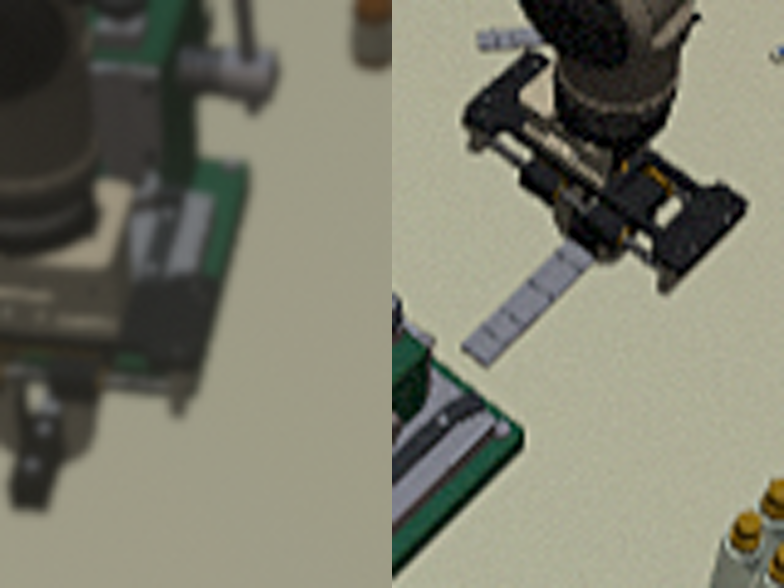

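Run:
```python
from h import *
S=K('scene')
px=lambda a,b:(330+(a-392)/4.9-.4,170+b/4.9-.4)
print('exp tip low',proj(S,(612.8,17.3,65)),'hi',proj(S,(612.8,17.3,71)))
for z in (66,71): print(z,[onz(S,*px(*c),z).round(1) for c in [(464,346),(487,366),(570,243),(592,262)]])
print('expected tip corners', [proj(S,(612.8+s*12,17.3+s*.4,71)).round(1) for s in (-1,1)],[np.round(px(*c),1) for c in [(464,346),(487,366)]])
# channel from crop: foot front-right corner, bed front-right corner
print('foot corner',onz(S,*px(522,437),30).round(1))
print('w2 channel mid'); f,cx,cy,_=K('wrist'); P=(f,cx,cy,np.load('pics/w2.npz')['T'])
for v,a,b in [(166,327.0,342.6),(174,327.2,342.6),(182,327.4,343)]: print(onz(P,a,v,63).round(1),onz(P,b,v,63).round(1))
for v,a,b in [(166,310.4,358.9),(182,311.5,358.8)]: print('bed',onz(P,a,v,55).round(1),onz(P,b,v,55).round(1))
```

```text
exp tip low [344.87893353 242.5018978 ] hi [344.9494927  241.60019696]
66 [array([605.8,  21.9,  66. ]), array([627.5,  21.5,  66. ]), array([601.3, 134.7,  66. ]), array([622.7, 133.9,  66. ])]
71 [array([607.6,  19.6,  71. ]), array([629.3,  19.3,  71. ]), array([603.2, 132.1,  71. ]), array([624.5, 131.3,  71. ])]
expected tip corners [array([342.2, 239.5]), array([347.7, 243.7])] [array([344.3, 240.2]), array([349. , 244.3])]
foot corner [669.5  13.9  30. ]
w2 channel mid
[594.1 -20.   63. ] [622.6 -20.   63. ]
[594.5 -34.8  63. ] [622.9 -34.8  63. ]
[594.9 -49.9  63. ] [623.8 -49.9  63. ]
bed [563.3 -21.2  55. ] [653.4 -21.2  55. ]
bed [565.  -51.5  55. ] [654.1 -51.5  55. ]
```

```bash
python3 -m pendant '[[[-0.09,0,0],[0,0,0],-1],[[-0.09,0,0],[0,0,0],-1],[[0,-0.2,0],[0,0,0],-1],[[0,-0.2,0],[0,0,0],-1],[[0.01,-0.2,0],[0,0,0],-1],[[0.01,-0.2,0],[0,0,0],-1],[[0.01,-0.2,0],[0,0,0],-1],[[0,0,0],[0,0,0],-1],[[0,0,0],[0,0,0],-1],[[0,0,0],[0,0,0],-1]]'
python3 -m pendant '[[[0,0,-0.1],[0,0,0],-1],[[0,0,-0.1],[0,0,0],-1],[[0,0,0],[0,0,0],-1],[[0,0,0],[0,0,0],-1],[[0,0,0],[0,0,0],-1],[[0,0,0],[0,0,0],-1],[[0,0,0],[0,0,0],-1],[[0,0,0],[0,0,0],-1],[[0,0,0],[0,0,0],-1],[[0,0,0],[0,0,0],-1]]'
python3 - <<'E'
from h import *
o=[]
for n,(u,v) in {'wrist':(325,275),'scene':(345,240)}.items():
    im=bot.capture(n); cv2.imwrite(f'pics/{n}5.png',im)
    o.append(cv2.resize(im[v-60:v+60,u-40:u+40],None,fx=4.9,fy=4.9,interpolation=cv2.INTER_CUBIC)[:588,:392])
cv2.imwrite('pics/crop5.png',np.clip(np.hstack(o)*1.4,0,255).astype(np.uint8))
ob=bot.get_obs();print(ob['tool_pos'],ob['contact_force'],ob['moment'])
E
```

```text
time: 9.57
tool_pos: [603.6, 114.1, 84.7]
tcp_rot: [3.142, -0.0, 1.606]
contact_force: [1.4, 0.5, -1.2]
grip_width: 21.7
finger_force: 30.0
time: 10.4
tool_pos: [603.6, 114.2, 78.8]
tcp_rot: [3.141, 0.0, 1.607]
contact_force: [-0.7, 1.4, -2.0]
grip_width: 22.0
finger_force: 30.0
[603.62162421 114.16733676  78.77712745] [ 0.43764356 -0.11896774 -1.73722658] [ 0.04113785 -0.12275745  0.03193468]
```

View pics/crop5.png

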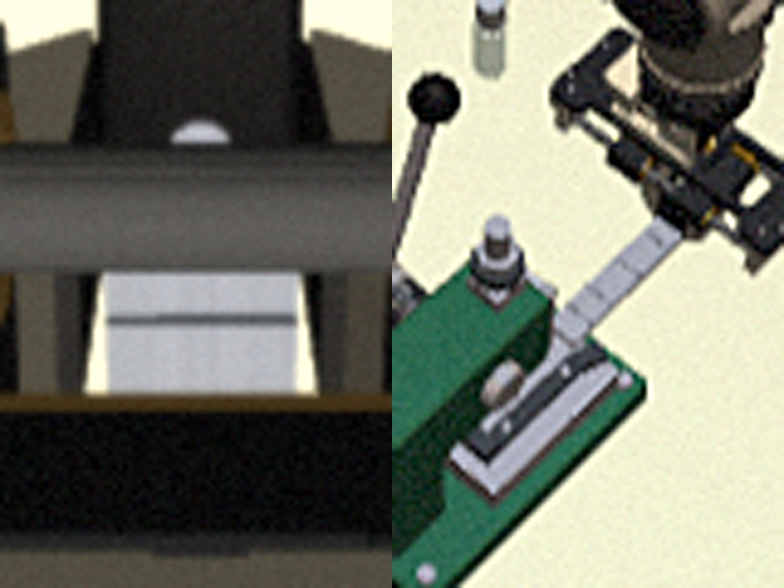

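The blade tip hangs over the mouth, aligned with the channel. I lower it gently to the bed.

```bash
python3 -m pendant '[[[0,0,-0.05],[0,0,0],-1],[[0,0,-0.05],[0,0,0],-1],[[0,0,0],[0,0,0],-1],[[0,0,0],[0,0,0],-1],[[0,0,-0.03],[0,0,0],-1],[[0,0,0],[0,0,0],-1],[[0,0,0],[0,0,0],-1],[[0,0,0],[0,0,0],-1],[[0,0,0],[0,0,0],-1],[[0,0,0],[0,0,0],-1]]'
python3 -m pendant '[[[0.005,-0.13,0],[0,0,0],-1],[[0.005,-0.13,0],[0,0,0],-1],[[0.005,-0.13,0],[0,0,0],-1],[[0.005,-0.13,0],[0,0,0],-1],[[0.005,-0.13,0],[0,0,0],-1],[[0,0,0],[0,0,0],-1],[[0,0,0],[0,0,0],-1],[[0,0,0],[0,0,0],-1],[[0,0,0],[0,0,0],-1],[[0,0,0],[0,0,0],-1]]'
```

```text
time: 11.33
tool_pos: [603.6, 114.2, 74.9]
tcp_rot: [3.141, 0.0, 1.607]
contact_force: [-0.4, 0.2, -2.1]
grip_width: 21.9
finger_force: 30.0
time: 12.17
tool_pos: [604.3, 94.9, 74.8]
tcp_rot: [3.142, -0.0, 1.607]
contact_force: [0.9, 0.5, -1.9]
grip_width: 21.8
finger_force: 30.0
```

```bash
python3 -m pendant '[[[0.007,-0.2,0],[0,0,0],-1],[[0.007,-0.2,0],[0,0,0],-1],[[0.007,-0.2,0],[0,0,0],-1],[[0.007,-0.2,0],[0,0,0],-1],[[0.007,-0.2,0],[0,0,0],-1],[[0.007,-0.2,0],[0,0,0],-1],[[0.007,-0.2,0],[0,0,0],-1],[[0.007,-0.2,0],[0,0,0],-1],[[0,0,0],[0,0,0],-1],[[0,0,0],[0,0,0],-1]]'
python3 -m pendant '[[[0.005,-0.1,0],[0,0,0],-1],[[0.005,-0.1,0],[0,0,0],-1],[[0.005,-0.1,0],[0,0,0],-1],[[0,0,0],[0,0,0],-1],[[0,0,0],[0,0,0],-1],[[0,0,0],[0,0,0],-1],[[0,0,0],[0,0,0],-1],[[0,0,0],[0,0,0],-1],[[0,0,0],[0,0,0],-1],[[0,0,0],[0,0,0],-1]]'
```

```text
time: 13.0
tool_pos: [606.0, 46.3, 74.8]
tcp_rot: [3.142, -0.0, 1.606]
contact_force: [-0.2, 0.9, -0.9]
grip_width: 22.0
finger_force: 30.0
time: 13.83
tool_pos: [606.5, 37.8, 74.8]
tcp_rot: [3.142, -0.0, 1.607]
contact_force: [-0.1, 1.0, -2.2]
grip_width: 22.0
finger_force: 30.0
```

```bash
python3 -m pendant '[[[0,0,-0.03],[0,0,0],-1],[[0.005,-0.1,0],[0,0,0],-1],[[0,-0.1,0],[0,0,0],-1],[[0,-0.1,0],[0,0,0],-1],[[0,0,0],[0,0,0],-1],[[0,0,0],[0,0,0],-1],[[0,0,0],[0,0,0],-1],[[0,0,0],[0,0,0],-1],[[0,0,0],[0,0,0],-1],[[0,0,0],[0,0,0],-1]]'
python3 -m pendant '[[[0,-0.05,0],[0,0,0],-1],[[0,-0.05,0],[0,0,0],-1],[[0,0,0],[0,0,0],-1],[[0,0,0],[0,0,0],-1],[[0,0,0],[0,0,0],-1],[[0,0,0],[0,0,0],-1],[[0,0,0],[0,0,0],-1],[[0,0,0],[0,0,0],-1],[[0,0,0],[0,0,0],-1],[[0,0,0],[0,0,0],-1]]'
```

```text
time: 14.67
tool_pos: [606.6, 28.8, 73.9]
tcp_rot: [3.141, 0.0, 1.607]
contact_force: [-0.1, -0.7, -1.5]
grip_width: 21.4
finger_force: 30.0
time: 15.5
tool_pos: [606.6, 25.7, 74.0]
tcp_rot: [3.141, 0.0, 1.607]
contact_force: [-0.4, -0.0, -1.3]
grip_width: 22.0
finger_force: 30.0
```

```bash
python3 -m pendant '[[[0,-0.05,0],[0,0,0],-1],[[0,-0.05,0],[0,0,0],-1],[[0,0,0],[0,0,0],-1],[[0,0,0],[0,0,0],-1],[[0,0,0],[0,0,0],-1],[[0,0,0],[0,0,0],-1],[[0,0,0],[0,0,0],-1],[[0,0,0],[0,0,0],-1],[[0,0,0],[0,0,0],-1],[[0,0,0],[0,0,0],-1]]'
python3 -m pendant '[[[0,-0.05,0],[0,0,0],-1],[[0,-0.05,0],[0,0,0],-1],[[0,0,0],[0,0,0],-1],[[0,0,0],[0,0,0],-1],[[0,0,0],[0,0,0],-1],[[0,0,0],[0,0,0],-1],[[0,0,0],[0,0,0],-1],[[0,0,0],[0,0,0],-1],[[0,0,0],[0,0,0],-1],[[0,0,0],[0,0,0],-1]]'
```

```text
time: 16.33
tool_pos: [606.6, 24.9, 74.1]
tcp_rot: [3.141, -0.003, 1.607]
contact_force: [0.4, 9.6, 0.2]
grip_width: 21.9
finger_force: 30.0
time: 17.17
tool_pos: [606.5, 24.7, 74.3]
tcp_rot: [3.141, -0.007, 1.607]
contact_force: [-0.2, 21.7, 1.0]
grip_width: 21.8
finger_force: 30.0
```

Contact at the stop (21.7 N at the predicted depth). I ease off, release and lift straight up.

```bash
python3 -m pendant '[[[0,0.06,0],[0,0,0],-1],[[0,0,0],[0,0,0],-1],[[0,0,0],[0,0,0],0],[[0,0,0],[0,0,0],0],[[0,0,0],[0,0,0],0],[[0,0,0],[0,0,0],0.5],[[0,0,0],[0,0,0],0.5],[[0,0,0],[0,0,0],0.5],[[0,0,0],[0,0,0],0.5],[[0,0,0],[0,0,0],0.5]]'
python3 -m pendant '[[[0,0,0.3],[0,0,0],0.5],[[0,0,0.6],[0,0,0],0.5],[[0,0,1],[0,0,0],0.5],[[0,0,1],[0,0,0],0.5],[[0,0,1],[0,0,0],0.5],[[0,0,1],[0,0,0],0.5],[[0,0,1],[0,0,0],0.5],[[0,0,1],[0,0,0],0.5],[[0,0,1],[0,0,0],0.5],[[0,0,1],[0,0,0],0.5]]'
python3 -m pendant '[[[0,0,1],[0,0,0],0.5],[[0,0,0],[0,0,0],0.5],[[0,0,0],[0,0,0],0.5],[[0,0,0],[0,0,0],0.5],[[0,0,0],[0,0,0],0.5],[[0,0,0],[0,0,0],0.5],[[0,0,0],[0,0,0],0.5],[[0,0,0],[0,0,0],0.5],[[0,0,0],[0,0,0],0.5],[[0,0,0],[0,0,0],0.5]]'
python3 - <<'E'
from h import *
o=[]
for n,(u,v) in {'side':(295,190),'scene':(335,235)}.items():
    im=bot.capture(n); cv2.imwrite(f'pics/{n}6.png',im)
    o.append(cv2.resize(im[v-60:v+60,u-40:u+40],None,fx=4.9,fy=4.9,interpolation=cv2.INTER_CUBIC)[:588,:392])
cv2.imwrite('pics/crop6.png',np.clip(np.hstack(o)*1.4,0,255).astype(np.uint8))
S=K('scene')
for k in (-170,-110): print(proj(S,np.array([611.3,-97,77])+k*np.array([.037,-1,0])))
E
```

```text
time: 18.0
tool_pos: [606.6, 21.3, 73.9]
tcp_rot: [3.142, 0.0, 1.607]
contact_force: [-0.1, -0.1, -0.0]
grip_width: 67.7
finger_force: 0.0
time: 18.83
tool_pos: [606.1, 21.5, 343.4]
tcp_rot: [3.141, 0.0, 1.607]
contact_force: [0.2, -0.4, -0.1]
grip_width: 68.9
finger_force: 0.0
time: 19.67
tool_pos: [606.6, 21.5, 370.7]
tcp_rot: [-3.141, -0.0, 1.607]
contact_force: [-0.4, -0.4, -0.2]
grip_width: 69.1
finger_force: 0.0
[354.69713246 229.07899746]
[342.90668602 240.46143407]
```

View pics/crop6.png

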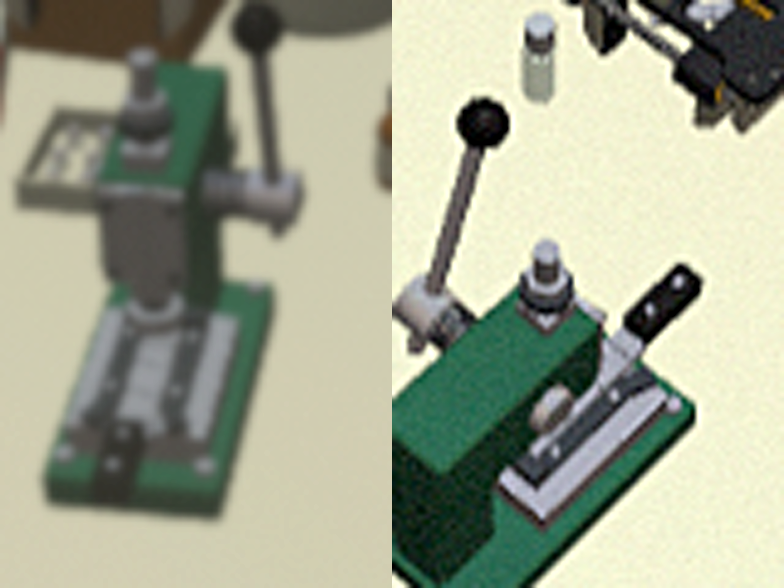

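The gauge lies home with the grip end where predicted, (355,230) in the scene image. Next I go over the lever ball.

```bash
python3 -m pendant '[[[-0.5,-0.5,0],[0,0,0],0.5],[[-0.6,-0.6,0],[0,0,0],0.5],[[-0.6,-0.7,0],[0,0,0],0.5],[[-0.4,-0.5,0],[0,0,0],0.5],[[-0.23,-0.3,0],[0,0,0],0.5],[[0,0,0],[0,0,0],0.5],[[0,0,0],[0,0,0],0.5],[[0,0,0],[0,0,0],0.5],[[0,0,0],[0,0,0],0.5],[[0,0,0],[0,0,0],0.5]]'
python3 - <<'E'
from h import *
P=K('wrist'); im=bot.capture('wrist'); cv2.imwrite('pics/w7.png',im)
t=bot.get_obs()['tool_pos']; print(t,proj(P,(536.7,-56.5,315)))
cv2.imwrite('pics/crop7.png',np.clip(cv2.resize(im[210:310,240:400],None,fx=4,fy=4)*1.6,0,255).astype(np.uint8))
E
```

```text
time: 20.6
tool_pos: [537.2, -55.8, 370.6]
tcp_rot: [-3.141, -0.0, 1.608]
contact_force: [0.5, -0.4, -0.1]
grip_width: 69.2
finger_force: 0.0
[537.1660268  -55.90941855 370.63862663] [324.94446641 217.97842622]
```

View pics/crop7.png

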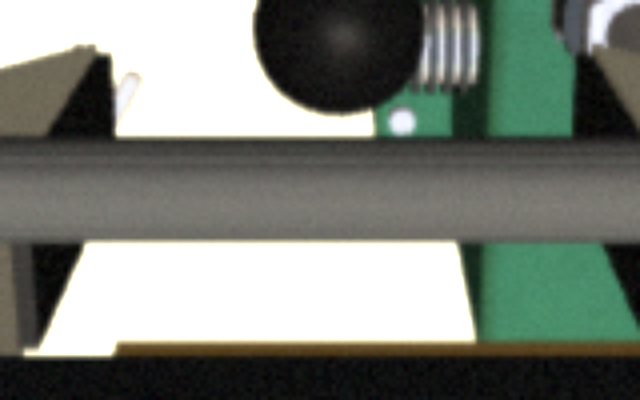

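The ball centre is at about (325,218), exactly as predicted. I descend and pinch it.

```bash
python3 -m pendant '[[[0,0,-0.5],[0,0,0],0.5],[[0,0,-0.7],[0,0,0],0.5],[[0,0,-0.5],[0,0,0],0.5],[[0,-0.02,-0.2],[0,0,0],0.5],[[0,0,0],[0,0,0],-1],[[0,0,0],[0,0,0],-1],[[0,0,0],[0,0,0],-1],[[0,0,0],[0,0,0],-1],[[0,0,0],[0,0,0],-1],[[0,0,0],[0,0,0],-1]]'
python3 -m pendant '[[[0,0,0],[0,0,0],-1],[[0,0,0],[0,0,0],-1],[[0,0,0],[0,0,0],-1],[[0,0,0],[0,0,0],-1],[[0,0,0],[0,0,0],-1],[[0,0,0],[0,0,0],-1],[[0,0,0],[0,0,0],-1],[[0,0,0],[0,0,0],-1],[[0,0,0],[0,0,0],-1],[[0,0,0],[0,0,0],-1]]'
python3 - <<'E'
import numpy as np
# 30 steps arc from q=0 to 1.43 in world shift/30 ; f=(-.037,1)
q=np.linspace(0,1.44,25); a=1.222-q
F=160*np.cos(a); Z=160*np.sin(a)
print(np.c_[-.037*np.diff(F),np.diff(F),np.diff(Z)].__truediv__(30).round(2).tolist())
E
```

```text
time: 21.48
tool_pos: [536.9, -57.1, 314.5]
tcp_rot: [3.141, 0.0, 1.607]
contact_force: [-1.5, 0.4, 0.1]
grip_width: 33.4
finger_force: 0.0
time: 22.32
tool_pos: [536.5, -57.1, 314.4]
tcp_rot: [3.142, 0.0, 1.607]
contact_force: [-3.9, 0.1, 4.9]
grip_width: 30.4
finger_force: 30.0
[[-0.01, 0.3, -0.12], [-0.01, 0.29, -0.14], [-0.01, 0.28, -0.15], [-0.01, 0.27, -0.17], [-0.01, 0.26, -0.19], [-0.01, 0.25, -0.2], [-0.01, 0.24, -0.22], [-0.01, 0.22, -0.23], [-0.01, 0.21, -0.24], [-0.01, 0.19, -0.25], [-0.01, 0.18, -0.27], [-0.01, 0.16, -0.28], [-0.01, 0.15, -0.28], [-0.0, 0.13, -0.29], [-0.0, 0.11, -0.3], [-0.0, 0.09, -0.31], [-0.0, 0.07, -0.31], [-0.0, 0.05, -0.32], [-0.0, 0.04, -0.32], [-0.0, 0.02, -0.32], [0.0, -0.0, -0.32], [0.0, -0.02, -0.32], [0.0, -0.04, -0.32], [0.0, -0.06, -0.31]]
```

The 30.4 mm width suggests a slightly high pinch, so I re-grip 5 mm lower.

```bash
python3 -m pendant '[[[0,0,0],[0,0,0],0],[[0,0,0],[0,0,0],0],[[0,0,0],[0,0,0],0],[[0,0,-0.17],[0,0,0],0],[[0,0,0],[0,0,0],-1],[[0,0,0],[0,0,0],-1],[[0,0,0],[0,0,0],-1],[[0,0,0],[0,0,0],-1],[[0,0,0],[0,0,0],-1],[[0,0,0],[0,0,0],-1]]'
python3 -m pendant '[[[0,0.3,-0.12],[0,0,0],-1],[[-0.01,0.29,-0.14],[0,0,0],-1],[[-0.01,0.28,-0.15],[0,0,0],-1],[[-0.01,0.27,-0.17],[0,0,0],-1],[[0,0,0],[0,0,0],-1],[[0,0,0],[0,0,0],-1],[[0,0,0],[0,0,0],-1],[[0,0,0],[0,0,0],-1],[[0,0,0],[0,0,0],-1],[[0,0,0],[0,0,0],-1]]'
```

```text
time: 23.15
tool_pos: [536.5, -57.1, 308.5]
tcp_rot: [-3.141, -0.0, 1.607]
contact_force: [-1.5, -1.0, -2.8]
grip_width: 30.7
finger_force: 30.0
time: 23.98
tool_pos: [535.4, -23.8, 292.1]
tcp_rot: [-3.141, 0.001, 1.606]
contact_force: [-5.2, -2.6, 3.2]
grip_width: 30.4
finger_force: 30.0
```

```bash
python3 -m pendant '[[[-0.01,0.26,-0.19],[0,0,0],-1],[[-0.01,0.25,-0.2],[0,0,0],-1],[[-0.01,0.24,-0.22],[0,0,0],-1],[[-0.01,0.22,-0.23],[0,0,0],-1],[[-0.01,0.21,-0.24],[0,0,0],-1],[[-0.01,0.19,-0.25],[0,0,0],-1],[[-0.01,0.18,-0.27],[0,0,0],-1],[[-0.01,0.16,-0.28],[0,0,0],-1],[[0,0,0],[0,0,0],-1],[[0,0,0],[0,0,0],-1]]'
python3 - <<'E'
from h import *
S=bot.capture('scene'); D=bot.capture('side'); cv2.imwrite('pics/s8.png',S)
o=[cv2.resize(D[110:230,255:335],(392,588)),cv2.resize(S[160:280,300:380],(392,588))]
cv2.imwrite('pics/crop8.png',np.clip(np.hstack(o)*1.4,0,255).astype(np.uint8)); print(bot.get_obs()['tool_pos'])
E
```

```text
time: 24.82
tool_pos: [533.8, 28.8, 236.2]
tcp_rot: [3.14, -0.001, 1.607]
contact_force: [-4.2, 0.6, 7.6]
grip_width: 30.4
finger_force: 30.0
[533.77918988  28.64206773 236.49779912]
```

View pics/crop8.png

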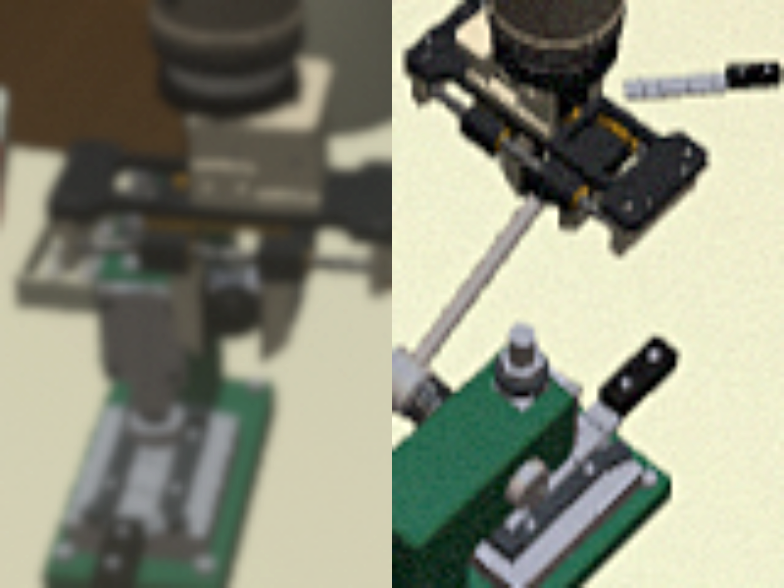

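The lever is following, with the ball held between the fingertips at crop (232,300), and the gauge is undisturbed. I continue the arc.

```bash
python3 -m pendant '[[[-0.01,0.15,-0.28],[0,0,0],-1],[[0,0.13,-0.29],[0,0,0],-1],[[0,0.11,-0.3],[0,0,0],-1],[[0,0.09,-0.31],[0,0,0],-1],[[0,0.07,-0.31],[0,0,0],-1],[[0,0.05,-0.32],[0,0,0],-1],[[0,0.04,-0.32],[0,0,0],-1],[[0,0.02,-0.32],[0,0,0],-1],[[0,0,0],[0,0,0],-1],[[0,0,0],[0,0,0],-1]]'
python3 -m pendant '[[[0,0,-0.3],[0,0,0],-1],[[0,-0.02,-0.3],[0,0,0],-1],[[0,-0.04,-0.3],[0,0,0],-1],[[0,0,0],[0,0,0],-1],[[0,0,0],[0,0,0],-1],[[0,0,0],[0,0,0],-1],[[0,0,0],[0,0,0],-1],[[0,0,0],[0,0,0],-1],[[0,0,0],[0,0,0],-1],[[0,0,0],[0,0,0],-1]]'
```

```text
time: 25.75
tool_pos: [533.1, 49.2, 162.3]
tcp_rot: [3.141, -0.002, 1.607]
contact_force: [-5.7, 5.2, 8.6]
grip_width: 30.5
finger_force: 30.0
time: 26.58
tool_pos: [533.2, 47.7, 135.7]
tcp_rot: [3.141, -0.003, 1.607]
contact_force: [-4.9, 7.1, 8.3]
grip_width: 30.4
finger_force: 30.0
```

```bash
python3 -m pendant '[[[0,-0.01,-0.15],[0,0,0],-1],[[0,-0.02,-0.15],[0,0,0],-1],[[0,-0.03,-0.1],[0,0,0],-1],[[0,0,0],[0,0,0],-1],[[0,0,0],[0,0,0],-1],[[0,0,0],[0,0,0],-1],[[0,0,0],[0,0,0],-1],[[0,0,0],[0,0,0],-1],[[0,0,0],[0,0,0],-1],[[0,0,0],[0,0,0],-1]]'
python3 -m pendant '[[[0,0,-0.1],[0,0,0],-1],[[0,0,0],[0,0,0],-1],[[0,0,0],[0,0,0],-1],[[0,0,0],[0,0,0],-1],[[0,0,0],[0,0,0],-1],[[0,0,0],[0,0,0],-1],[[0,0,0],[0,0,0],-1],[[0,0,0],[0,0,0],-1],[[0,0,0],[0,0,0],-1],[[0,0,0],[0,0,0],-1]]'
```

```text
time: 27.42
tool_pos: [533.3, 45.8, 123.7]
tcp_rot: [3.141, -0.002, 1.607]
contact_force: [-4.8, 6.2, 6.9]
grip_width: 30.6
finger_force: 30.0
time: 28.25
tool_pos: [533.3, 45.3, 121.4]
tcp_rot: [3.14, -0.001, 1.607]
contact_force: [-6.8, 3.9, 12.3]
grip_width: 30.3
finger_force: 30.0
```

Force is starting to rise, so I press a bit further to seat it on the stop.

```bash
python3 -m pendant '[[[0,0,-0.1],[0,0,0],-1],[[0,0,0],[0,0,0],-1],[[0,0,0],[0,0,0],-1],[[0,0,0],[0,0,0],-1],[[0,0,0],[0,0,0],-1],[[0,0,0],[0,0,0],-1],[[0,0,0],[0,0,0],-1],[[0,0,0],[0,0,0],-1],[[0,0,0],[0,0,0],-1],[[0,0,0],[0,0,0],-1]]'
python3 -m pendant '[[[0,0,-0.1],[0,0,0],-1],[[0,0,0],[0,0,0],-1],[[0,0,0],[0,0,0],-1],[[0,0,0],[0,0,0],-1],[[0,0,0],[0,0,0],-1],[[0,0,0],[0,0,0],-1],[[0,0,0],[0,0,0],-1],[[0,0,0],[0,0,0],-1],[[0,0,0],[0,0,0],-1],[[0,0,0],[0,0,0],-1]]'
python3 - <<'E'
from h import *
S=bot.capture('scene'); D=bot.capture('side')
o=[cv2.resize(D[130:250,255:335],(392,588)),cv2.resize(S[180:300,300:380],(392,588))]
cv2.imwrite('pics/crop9.png',np.clip(np.hstack(o)*1.4,0,255).astype(np.uint8)); o=bot.get_obs();print(o['tool_pos'],o['contact_force'],o['time'])
E
```

```text
time: 29.08
tool_pos: [533.4, 44.9, 119.3]
tcp_rot: [3.14, -0.001, 1.607]
contact_force: [-8.9, 1.7, 20.4]
grip_width: 30.4
finger_force: 30.0
time: 29.92
tool_pos: [533.5, 44.6, 117.2]
tcp_rot: [3.139, -0.0, 1.607]
contact_force: [-12.7, 0.7, 28.5]
grip_width: 30.4
finger_force: 30.0
[533.45005566  44.61973118 117.2089075 ] [-12.04871747   0.60078688  27.66001945] 30.0167
```

View pics/crop9.png

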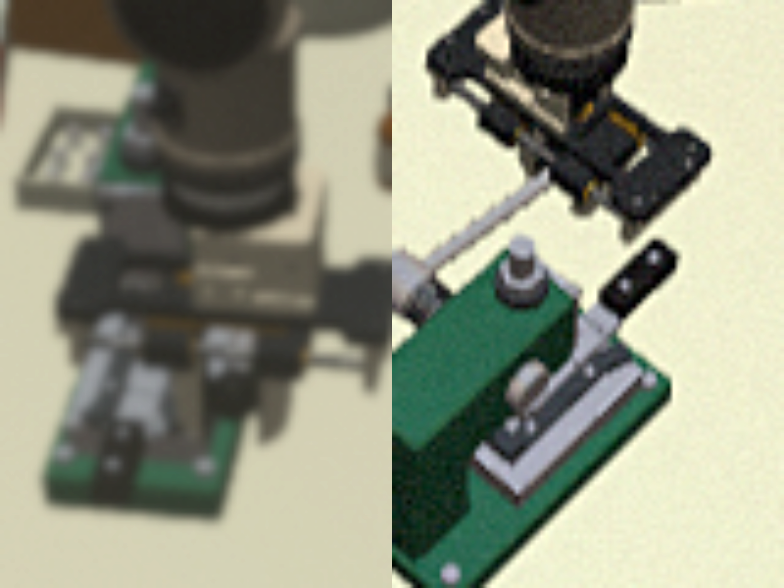

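The ram is down (rod top about 4 px lower than with the lever up), the gauge is in place and the fingers hold the ball. I check that the hold is steady.

```bash
python3 -m pendant '[[[0,0,0],[0,0,0],-1],[[0,0,0],[0,0,0],-1],[[0,0,0],[0,0,0],-1],[[0,0,0],[0,0,0],-1],[[0,0,0],[0,0,0],-1],[[0,0,0],[0,0,0],-1],[[0,0,0],[0,0,0],-1],[[0,0,0],[0,0,0],-1],[[0,0,0],[0,0,0],-1],[[0,0,0],[0,0,0],-1]]'
```

```text
time: 30.85
tool_pos: [533.5, 44.6, 117.2]
tcp_rot: [3.139, -0.0, 1.607]
contact_force: [-11.8, 1.0, 27.8]
grip_width: 30.5
finger_force: 30.0
```

Steady, with about 28 N of reaction against roughly 10 N of spring, so the lever is on its stop. Handing in.

```bash
python3 -c "
from plant import bot
print(bot.close_job())"
```

```text
the job is handed in; nothing more can be done
None
```

I slid the gauge home against the back stop, let go of it, and pulled the lever down. I handed the job in at about 31 s, still holding the lever with about 28 N of steady reaction, well above its roughly 10 N spring; the hand-in gave no verdict, and I inferred the stop and the nip from that force and the camera images.

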